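# Push a board square into the bench jig's corner

### The job

Push the loose wooden board along the bench into the corner made by the fence and the end stop, ready for marking out: one long edge flat against the fence, and one end tight against the stop block, whichever end of the fence the stop is at. Only push it with the fingers: do not lift or tip it, and leave the tape measure, the glue bottle and the screwdriver where they are. Finish with the hand clear.

Things in the scene. Friction and masses are not known exactly. Their poses are not given: they have to be found in the camera images.
- board: The loose board: a plain brown wooden slab 80 (its x) by 150 (its y, the long way) by 28 mm high, about 0.2 kg, lying flat on the bench between the robot and the fence. Origin: centre of its underside; z up. It starts turned at most 0.45 rad from parallel to the fence and clear of everything, so its -x long edge faces the robot. 
- fence: The fence: a straight plywood strip screwed to the bench beyond the board (cannot move), 30 (its x) by 490 (its y) by 40 mm high, turned up to 0.2 rad from the world's y. Origin: centre of its underside; its x points away from the robot, so its working face is the plane x = -15 mm in its frame.
- stop: The end stop: a fixed plywood block 70 (its x) by 40 (its y) by 40 mm high, square to the fence and touching its working face, near the +y or the -y end of the fence (200 to 235 mm from its middle). Origin: centre of its underside; axes parallel to the fence's. Its working face is the one towards the fence's middle, 20 mm from its origin.
- tape: Tape measure, loose: a rounded black case 62 x 62 x 36 mm high with a steel disc on top, lying by the fence near the end where the stop is not, 200 to 235 mm from the fence's middle. It is no stop; leave it alone. Origin: centre of its underside.
- glue: Whitish plastic glue bottle with a black cap, loose, standing: 56 mm in diameter, 150 mm high, at the left of the work. Leave it alone. Origin: centre of its underside.
- driver: Screwdriver with a black handle, loose, lying at the right of the work, 190 mm long along its x. Leave it alone. Origin: under its middle.

How it is judged:
At the end, for the whole second after the job is handed in: The board lies flat and at rest on the bench with a long edge parallel to the fence (within 0.025 rad) and its middle within 3.5 mm of touching it, and the end next to the stop within 3.5 mm of touching the stop, on the inner side (x of board in the frame of fence between -0.0585 and -0.05 m and y of board in the frame of fence between -0.18 and 0.18 m and angle between the y axis of board and the y axis of fence, either way round below 0.025 rad and (y of board in the frame of stop between -0.0985 and -0.09 m or y of board in the frame of stop between 0.09 and 0.0985 m) and height (world z) of board below 0.004 m and angle between board's own z axis and vertical below 0.03 rad and linear speed of board below 0.01 m/s).
It fails at once if the board is lifted off the bench (over 12 mm) (height (world z) of board above 0.012 m).
It fails at once if the board is tipped (over 0.15 rad) (angle between board's own z axis and vertical above 0.15 rad).
It fails at once if the tape measure is moved (over 20 mm) (distance of tape from where it was at the start of the episode above 0.02 m).
It fails at once if the glue bottle is moved (over 20 mm) (distance of glue from where it was at the start of the episode above 0.02 m).
It fails at once if the screwdriver is moved (over 20 mm) (distance of driver from where it was at the start of the episode above 0.02 m).
It also fails if it takes over 72 s, if anything falls off the work surface, if the arm or the gripper's body presses on something with over 40 N, if the wrist force passes 120 N, or if a joint passes its speed limit or range.

### The arm

A 6-joint arm with a two-finger parallel gripper is mounted at the origin on the work surface. World frame = base frame: x ahead of the robot, y to its left, z up, the work surface at z = 0. Lengths are in m, angles in rad, forces in N, time in s.
With the tool pointing down it reaches from about 0.3 to 0.825 m from the base axis. Payload 5.4 kg.
Tool frame: the origin (TCP) lies at the very end of the fingers, on their centre line; the grasp point (between the pads) lies 19 mm behind it; z points along the fingers, y is the line along which they close (so a half turn about z gives the same grasp; the last joint's range is limited). The gripper opens to 92 mm and grips with 3 to 60 N. Pads are 20 mm wide; open, the fingers measure 128 mm over their backs; the gripper's body (75 mm by 189 mm) begins 69 mm behind the grasp point.
Start: joints at [-1.53, 0.158, 1.597, -0, 1.386, -0.21], TCP at [0.143, -0.557, 0.215] pointing down, gripper open.
Joint ranges: [-2.91, 2.91], [-0.94, 2.29], [0.18, 2.7], [-1.29, 4.43], [0.17, 2.64], [-3, 3]. Speed limits (rad/s): [2.57, 2.57, 3.14, 3.14, 3.14, 3.14].

### API

Orientations are given as a unit quaternion [x, y, z, w].
In Python, from rig import telemetry, eyes, finish_job gives the robot as it stands.
- The arm moves only by the tool send_rows, never from a script. Its argument "moves" is a list of rows, each a list of 7 numbers: the turn, a rotation vector about the world's x, y, z in degrees, then the shift along the world's x, y, z in m, then the opening, from -1 (shut) to 1 (fully open). A call has 1 to 20 rows; each row is the pose to reach, as a shift and turn from the pose commanded when the call began; what a row does not reach only later rows make up. A row lasts 1/12 s, in which the tool goes at most 41.7 mm and 7.16 degrees, less where a joint would pass 70% of its speed; a pose out of reach is approached as far as the arm can. A call with a gripper value outside its range is refused whole. The fingers move at their own pace and stop on an object; the grip force is fixed at half the most. Time passes only in rows, so rows that repeat a pose let the fingers close. It gives the time, the measured TCP pose, the force, the opening and the grip force at its end, in the units of the state.
- telemetry.state(): the state, without advancing time (a new reading comes with each control period).
- eyes.read_camera(name): name is "side" or "top"; returns a dict with "frame" (480x640x3 uint8, red, green, blue), "z_map" (480x640 float32, m along the optical axis (not along the pixel's ray), 0 where there is no reading), "fx", "fy", "cx", "cy" (pixels), "R" (3x3) and "t" (3): a world point X has camera coordinates R X + t. Camera axes: x right, y down, z forward; pixel columns grow to the right and rows downward; lengths in m; the calibration is good to about 2 mm. A picture is of the moment at which its call begins.
- finish_job(): hands the job in; it is judged then, once.
The state is a dict: "t": time; "qpos": joint angles; "joint_velocities": joint speeds; "joint_torque": joint torques, N m; "tool_pos": TCP position; "ee_rot": TCP orientation; "ft_force": force on the tool from outside, world axes, zero at the start; "torque": the same for the moment, N m; "gripper_width": finger opening in m; "grasp_force": force on a finger pad.
Only numpy, scipy, OpenCV 4.12 (cv2) and the standard library are available. Lean on these libraries where they do the work, as an engineer would, in place of code of your own. Each camera call takes 0.05 s, during which the arm holds its last target. There are 200 camera calls.

## Working session

There is one attempt and no reset: what is moved stays moved. The work goes in short steps, Python scripts to look and compute and a tool call to move; the robot and the scene stay as the last step left them, time stands still between calls to the robot, and variables do not carry over. Pictures are saved under pics/ and viewed, at most 10 in all, crops included, and the job is handed in when it is done.

Besides the shell and the picture viewer there is one more tool, called after "Call:" as name([rows], argument=value, ...), one row to a line, values as JSON. send_rows: Moves the arm, as the interface text tells. Its arguments: {"type":"object","properties":{"moves":{"type":"array","items":{"type":"array","items":{"type":"number"}}}},"required":["moves"]}

```bash
mkdir -p pics; python3 - <<'E'
from rig import telemetry, eyes
import cv2,numpy as np
s=telemetry.state();print(s)
for n in("top","side"):
    c=eyes.read_camera(n);cv2.imwrite(f"pics/{n}0.png",c["frame"][:,:,::-1]);print(n,c["fx"],c["cx"],c["cy"],c["R"],c["t"])
    np.savez(f"{n}0.npz",**c)
E
```

```text
{'t': 0.0, 'qpos': array([-1.53009954e+00,  1.59097567e-01,  1.59820212e+00, -4.40807128e-05,
        1.38616966e+00, -2.10097847e-01]), 'joint_velocities': array([-3.71853066e-04, -5.60371857e-05,  1.89607030e-03, -1.75788680e-03,
        2.66087151e-03, -1.12797783e-03]), 'joint_torque': array([-3.93978371e-04, -3.85563076e+01, -3.22108376e+01,  7.01016770e-02,
        3.78212635e-02, -1.10790322e-04]), 'tool_pos': array([ 0.1426413 , -0.55639297,  0.21360673]), 'ee_rot': array([ 9.92147108e-01,  1.25072919e-01,  5.77991513e-05, -9.36815359e-04]), 'ft_force': array([-0.31113986,  0.99602713,  0.10826014]), 'torque': array([ 0.01678819,  0.05329019, -0.02492353]), 'grasp_force': 0.0, 'gripper_width': 0.0918045077032482}
top 488.1670391042245 314.85579332859527 247.6014019185808 [[ 0.0055075  -0.99960125  0.02769499]
 [-0.996558   -0.00777739 -0.08253283]
 [ 0.08271531 -0.02714511 -0.99620345]] [-0.00746001  0.55278485  1.05251327]
side 469.8454497680369 308.4706211845139 237.7998241146808 [[-0.99467948 -0.10292928  0.00427726]
 [-0.07119014  0.65676459 -0.75072781]
 [ 0.07446272 -0.74703804 -0.66059781]] [0.54928656 0.07065945 1.07942237]
```

View pics/top0.png

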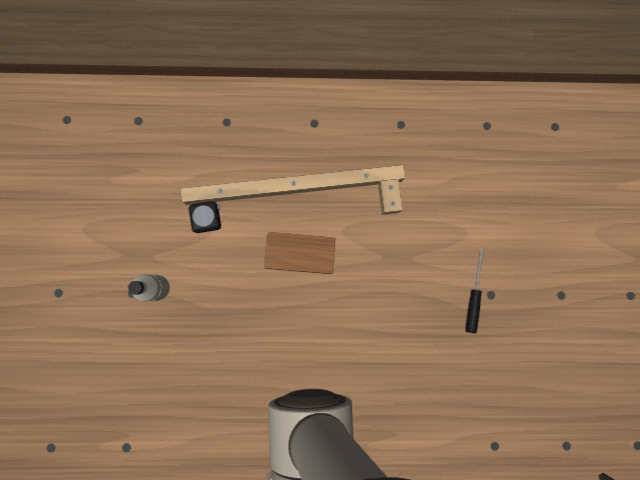

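The top view shows the fence from (182,195) to (404,172) and the stop at (391,196), which is the −y end. The board is at (300,253), the tape at (205,216), the glue at (145,288) and the screwdriver at (475,290). I'll measure them from the depth map.

```bash
cat > m.py <<'E'
import numpy as np,cv2
from rig import eyes
def pts(c):
    v,u=np.mgrid[:480,:640];z=c["z_map"]
    P=np.stack([(u-c["cx"])/c["fx"]*z,(v-c["cy"])/c["fy"]*z,z],-1)
    return (P-c["t"])@c["R"]
def rect(P,m):
    m=m.astype(np.uint8);n,l,st,_=cv2.connectedComponentsWithStats(m)
    k=1+np.argmax(st[1:,4]);q=P[l==k]
    (x,y),(w,h),a=cv2.minAreaRect((q[:,:2]*1000).astype(np.float32))
    return x,y,w,h,a,np.median(q[:,2])*1000,st[k,:4]
def box(r0,r1,c0,c1):
    m=np.zeros((480,640),bool);m[r0:r1,c0:c1]=1;return m
def fit(P,m):  # upper line fit dir of a mask
    q=P[m][:,:2];x,y=np.polyfit(q[:,1],q[:,0],1);return x,y
E
python3 - <<'E'
from m import *
c=dict(np.load("top0.npz"));P=pts(c);z=P[...,2];ok=c["z_map"]>0
np.set_printoptions(precision=4,suppress=True)
print("table",np.median(z[300:380,180:250]))
for n,b,lo,hi in(("board",box(225,285,255,345),.02,.034),("fence+stop",box(155,220,170,415),.037,.05),("tape",box(200,240,185,225),.015,.05),("drv",box(240,340,460,490),.004,.05),("glue",box(265,310,120,180),.02,.2)):
    print(n,np.round(rect(P,ok&b&(z>lo)&(z<hi)),2) if 0 else rect(P,ok&b&(z>lo)&(z<hi)))
for p in[(182,190),(184,201),(404,167),(404,179),(382,183),(384,213),(402,211),(267,234),(265,267),(335,238),(333,273)]:
    # intersect ray with top plane
    h=.028 if p[1]>225 else .04
    d=c["R"].T@np.array([(p[0]-c["cx"])/c["fx"],(p[1]-c["cy"])/c["fy"],1]);o=-c["R"].T@c["t"]
    print(p,o+d*(h-o[2])/d[2])
E
python3 -c "
import cv2;i=cv2.imread('pics/top0.png')[150:290,170:420];cv2.imwrite('pics/c0.png',cv2.resize(i,None,fx=3.2,fy=3.2,interpolation=2))"
```

```text
table 0.0019478084470428768
board (541.7340087890625, 30.546558380126953, 150.20082092285156, 80.27996063232422, 85.59026336669922, np.float64(29.91514262519221), array([264, 232,  71,  42], dtype=int32))
fence+stop (658.6854248046875, 41.3890380859375, 100.42042541503906, 489.987060546875, 6.699588775634766, np.float64(41.990979008389054), array([181, 165, 224,  48], dtype=int32))
tape (621.9547119140625, 243.9931182861328, 70.38967895507812, 71.29841613769531, 6.7392473220825195, np.float64(37.632944981238005), array([185, 200,  36,  33], dtype=int32))
drv (465.5354309082031, -364.9893798828125, 42.12303924560547, 214.77154541015625, 80.36834716796875, np.float64(22.99634561155015), array([460, 240,  29,  96], dtype=int32))
glue (463.4840393066406, 339.8077087402344, 48.9344482421875, 56.11823654174805, 88.95082092285156, np.float64(102.61711956721199), array([128, 274,  40,  28], dtype=int32))
(182, 190) [0.6747 0.2862 0.04  ]
(184, 201) [0.6506 0.2812 0.04  ]
(404, 167) [ 0.7316 -0.1994  0.04  ]
(404, 179) [ 0.7047 -0.1991  0.04  ]
(382, 183) [ 0.6952 -0.1503  0.04  ]
(384, 213) [ 0.6286 -0.1543  0.04  ]
(402, 211) [ 0.6334 -0.194   0.04  ]
(267, 234) [0.5815 0.1014 0.028 ]
(265, 267) [0.5091 0.1048 0.028 ]
(335, 238) [ 0.5739 -0.0478  0.028 ]
(333, 273) [ 0.497  -0.0436  0.028 ]
```

View pics/c0.png

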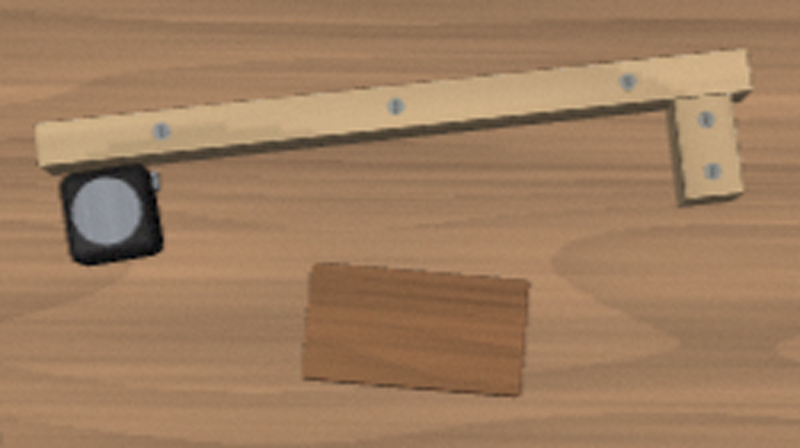

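Call:
send_rows([
  [0, 0, -7.7, 0.319, 0.577, 0, 1],
  [0, 0, -7.7, 0.319, 0.577, 0, 1],
  [0, 0, -7.7, 0.319, 0.577, 0, 1],
  [0, 0, -7.7, 0.319, 0.577, 0, 1],
  [0, 0, -7.7, 0.319, 0.577, 0, 1],
  [0, 0, -7.7, 0.319, 0.577, 0, 1],
  [0, 0, -7.7, 0.319, 0.577, 0, 1],
  [0, 0, -7.7, 0.319, 0.577, 0, 1],
  [0, 0, -7.7, 0.319, 0.577, 0, 1],
  [0, 0, -7.7, 0.319, 0.577, 0, 1],
  [0, 0, -7.7, 0.319, 0.577, 0, 1],
  [0, 0, -7.7, 0.319, 0.577, 0, 1],
  [0, 0, -7.7, 0.319, 0.577, 0, 1],
  [0, 0, -7.7, 0.319, 0.577, 0, 1],
  [0, 0, -7.7, 0.319, 0.577, 0, 1],
  [0, 0, -7.7, 0.319, 0.577, 0, 1],
  [0, 0, -7.7, 0.319, 0.577, 0, 1],
  [0, 0, -7.7, 0.319, 0.577, 0, 1],
  [0, 0, -7.7, 0.319, 0.577, 0, 1],
  [0, 0, -7.7, 0.319, 0.577, 0, 1],
])

```text
t: 1.77
tool_pos: [0.4612, 0.019, 0.2144]
ee_rot: [0.998, 0.057, -0.0, 0.0]
ft_force: [-0.8, 0.1, -0.5]
gripper_width: 0.0919
grasp_force: 0.0
```

Call:
send_rows([
  [0, 0, 0, 0, 0, -0.04, 1],
  [0, 0, 0, 0, 0, -0.08, 1],
  [0, 0, 0, 0, 0, -0.12, 1],
  [0, 0, 0, 0, 0, -0.15, 1],
  [0, 0, 0, 0, 0, -0.175, 1],
  [0, 0, 0, 0, 0, -0.19, 1],
  [0, 0, 0, 0, 0, -0.2, 1],
  [0, 0, 0, 0, 0, -0.202, 1],
  [0, 0, 0, 0, 0, -0.202, 1],
  [0, 0, 0, 0, 0, -0.202, 1],
])

```text
t: 2.6
tool_pos: [0.4628, 0.0194, 0.0138]
ee_rot: [0.998, 0.058, 0.001, 0.0]
ft_force: [0.5, -0.9, 0.2]
gripper_width: 0.0916
grasp_force: 0.0
```

Call:
send_rows([
  [0, 0, 0, 0.005, 0.0006, 0, 1],
  [0, 0, 0, 0.0109, 0.0013, 0, 1],
  [0, 0, 0, 0.0169, 0.002, 0, 1],
  [0, 0, 0, 0.0228, 0.0027, 0, 1],
  [0, 0, 0, 0.0288, 0.0034, 0, 1],
  [0, 0, 0, 0.0348, 0.0041, 0, 1],
  [0, 0, 0, 0.0407, 0.0048, 0, 1],
  [0, 0, 0, 0.0467, 0.0055, 0, 1],
  [0, 0, 0, 0.0526, 0.0062, 0, 1],
  [0, 0, 0, 0.0586, 0.0069, 0, 1],
  [0, 0, 0, 0.0645, 0.0076, 0, 1],
  [0, 0, 0, 0.0705, 0.0083, 0, 1],
  [0, 0, 0, 0.0765, 0.009, 0, 1],
  [0, 0, 0, 0.0824, 0.0097, 0, 1],
  [0, 0, 0, 0.0884, 0.0104, 0, 1],
  [0, 0, 0, 0.0943, 0.0111, 0, 1],
  [0, 0, 0, 0.0993, 0.0117, 0, 1],
  [0, 0, 0, 0.0993, 0.0117, 0, 1],
])

```text
t: 4.1
tool_pos: [0.5626, 0.0317, 0.0128]
ee_rot: [0.998, 0.058, 0.001, 0.0]
ft_force: [0.3, -0.3, 0.2]
gripper_width: 0.0919
grasp_force: 0.0
```

```bash
cat >> m.py <<'E'
def brown(c):
    # board: find by height band
    P=pts(c);z=P[...,2];return P,(c["z_map"]>0)&(z>.024)&(z<.033)
E
python3 - <<'E'
from m import *
c=eyes.read_camera("top");cv2.imwrite("pics/t1.png",cv2.resize(c["frame"][140:440,150:450,::-1],None,fx=2,fy=2))
s=eyes.read_camera("side");cv2.imwrite("pics/s1.png",s["frame"][:,:,::-1])
E
```

```text
(no output)
```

View pics/t1.png

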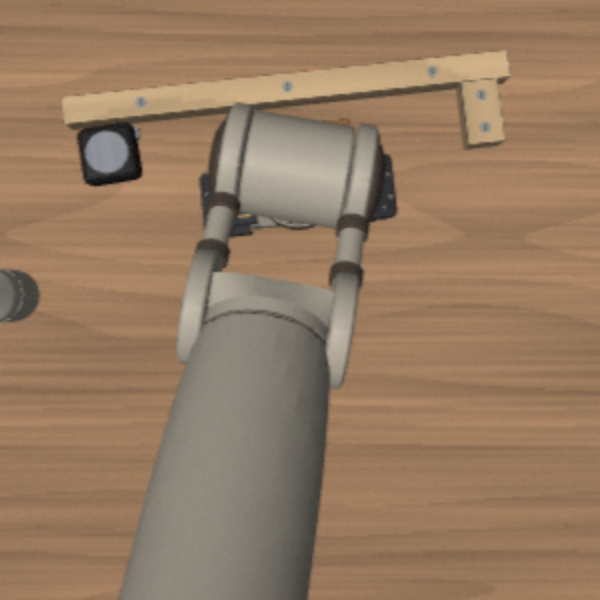

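View pics/s1.png

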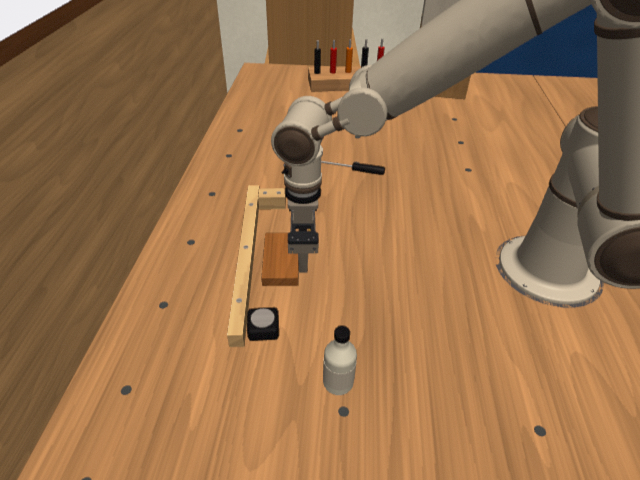

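The side view shows the board flat against the fingers, with about 25 mm left to the fence, and tape and glue untouched. I'll push most of that gap away, then retreat and lift.

Call:
send_rows([
  [0, 0, 0, 0.005, 0.0006, 0, 1],
  [0, 0, 0, 0.011, 0.0013, 0, 1],
  [0, 0, 0, 0.017, 0.002, 0, 1],
  [0, 0, 0, 0.017, 0.002, 0, 1],
  [0, 0, 0, 0.005, 0.0005, 0, 1],
  [0, 0, 0, -0.015, -0.002, 0, 1],
  [0, 0, 0, -0.03, -0.004, 0.01, 1],
  [0, 0, 0, -0.03, -0.004, 0.05, 0],
  [0, 0, 7, -0.04, -0.004, 0.09, -0.13],
  [0, 0, 14, -0.07, -0.002, 0.1, -0.13],
  [0, 0, 21, -0.1, 0, 0.1, -0.13],
  [0, 0, 28, -0.13, 0, 0.1, -0.13],
  [0, 0, 35, -0.15, 0, 0.1, -0.13],
  [0, 0, 42, -0.16, 0, 0.1, -0.13],
  [0, 0, 49, -0.16, 0, 0.1, -0.13],
  [0, 0, 56, -0.16, 0, 0.1, -0.13],
  [0, 0, 63, -0.16, 0, 0.1, -0.13],
  [0, 0, 70, -0.16, 0, 0.1, -0.13],
  [0, 0, 77, -0.16, 0, 0.1, -0.13],
  [0, 0, 84, -0.16, 0, 0.1, -0.13],
])

```text
t: 5.87
tool_pos: [0.4018, 0.0316, 0.1131]
ee_rot: [0.701, 0.713, 0.001, 0.001]
ft_force: [-1.6, -0.3, 0.3]
gripper_width: 0.0396
grasp_force: 0.0
```

```bash
cat >> m.py <<'E'
def board(b=(175,300,200,400)):
    c=eyes.read_camera("top");P,m=brown(c);x,y,w,h,a,z,_=rect(P,m&box(*b))
    cv2.imwrite("pics/last.png",c["frame"][:,:,::-1])
    yaw=a-90 if w>h else a
    t=np.radians(6.7);d=np.array([x-693.4,y-45.5]);R=np.array([[np.cos(t),np.sin(t)],[-np.sin(t),np.cos(t)]])
    print("board",x,y,w,h,"yaw",yaw,"fence frame",R@d,"gap fence",-55-(R@d)[0])
E
python3 - <<'E'
from m import *
board()
E
```

```text
board 629.3896484375 48.023284912109375 80.3160400390625 149.96803283691406 yaw 6.717252254486084 fence frame [-63.27880893   9.97418741] gap fence 8.278808927907527
```

Call:
send_rows([
  [0, 0, 5.7, 0.03, 0.02, 0, -0.13],
  [0, 0, 5.7, 0.06, 0.04, 0, -0.13],
  [0, 0, 5.7, 0.09, 0.06, 0, -0.13],
  [0, 0, 5.7, 0.12, 0.08, 0, -0.13],
  [0, 0, 5.7, 0.15, 0.1, 0, -0.13],
  [0, 0, 5.7, 0.18, 0.12, 0, -0.13],
  [0, 0, 5.7, 0.2126, 0.1204, 0, -0.13],
  [0, 0, 5.7, 0.2126, 0.1204, 0, -0.13],
  [0, 0, 5.7, 0.2126, 0.1204, -0.03, -0.13],
  [0, 0, 5.7, 0.2126, 0.1204, -0.06, -0.13],
  [0, 0, 5.7, 0.2126, 0.1204, -0.085, -0.13],
  [0, 0, 5.7, 0.2126, 0.1204, -0.1, -0.13],
  [0, 0, 5.7, 0.2126, 0.1204, -0.1, -0.13],
  [0, 0, 5.7, 0.2126, 0.1204, -0.1, -0.13],
])

```text
t: 7.08
tool_pos: [0.613, 0.1519, 0.0121]
ee_rot: [0.667, 0.745, -0.0, -0.0]
ft_force: [0.4, -0.1, 0.7]
gripper_width: 0.0401
grasp_force: 0.0
```

Call:
send_rows([
  [0, 0, 0, 0.0008, -0.0069, 0, -0.13],
  [0, 0, 0, 0.0016, -0.0139, 0, -0.13],
  [0, 0, 0, 0.0025, -0.0209, 0, -0.13],
  [0, 0, 0, 0.0033, -0.0278, 0, -0.13],
  [0, 0, 0, 0.0041, -0.0348, 0, -0.13],
  [0, 0, 0, 0.0049, -0.0417, 0, -0.13],
  [0, 0, 0, 0.0057, -0.0487, 0, -0.13],
  [0, 0, 0, 0.0065, -0.0556, 0, -0.13],
  [0, 0, 0, 0.0074, -0.0626, 0, -0.13],
  [0, 0, 0, 0.0082, -0.0695, 0, -0.13],
  [0, 0, 0, 0.009, -0.0765, 0, -0.13],
  [0, 0, 0, 0.0098, -0.0834, 0, -0.13],
  [0, 0, 0, 0.0106, -0.0904, 0, -0.13],
  [0, 0, 0, 0.0114, -0.0973, 0, -0.13],
  [0, 0, 0, 0.0123, -0.1043, 0, -0.13],
  [0, 0, 0, 0.0131, -0.1112, 0, -0.13],
  [0, 0, 0, 0.0139, -0.1182, 0, -0.13],
  [0, 0, 0, 0.0147, -0.1251, 0, -0.13],
  [0, 0, 0, 0.0155, -0.132, 0, -0.13],
  [0, 0, 0, 0.0161, -0.137, 0, -0.13],
])

```text
t: 8.75
tool_pos: [0.6296, 0.0141, 0.0125]
ee_rot: [0.667, 0.745, -0.0, -0.0]
ft_force: [-0.9, 4.9, 3.2]
gripper_width: 0.0398
grasp_force: 2.1
```

Call:
send_rows([
  [0, 0, 0, 0.0003, -0.0025, 0, -0.13],
  [0, 0, 0, 0.0006, -0.005, 0, -0.13],
  [0, 0, 0, 0.0006, -0.005, 0, -0.13],
])

```text
t: 9.0
tool_pos: [0.6303, 0.0094, 0.0124]
ee_rot: [0.667, 0.745, -0.0, 0.0]
ft_force: [-0.6, 0.2, 0.9]
gripper_width: 0.0402
grasp_force: 0.4
```

Call:
send_rows([
  [0, 0, 0, 0.0001, -0.001, 0, -0.13],
  [0, 0, 0, 0.0002, -0.002, 0, -0.13],
  [0, 0, 0, 0.0003, -0.003, 0, -0.13],
  [0, 0, 0, 0.0003, -0.003, 0, -0.13],
])

```text
t: 9.33
tool_pos: [0.6303, 0.0075, 0.0124]
ee_rot: [0.667, 0.745, 0.0, -0.0]
ft_force: [-0.6, 4.7, 1.8]
gripper_width: 0.0397
grasp_force: 2.3
```

Call:
send_rows([
  [0, 0, 0, 0.0001, -0.001, 0, -0.13],
  [0, 0, 0, 0.0001, -0.001, 0, -0.13],
])

```text
t: 9.5
tool_pos: [0.6303, 0.0075, 0.0124]
ee_rot: [0.667, 0.745, 0.001, -0.001]
ft_force: [-0.6, 7.7, 1.6]
gripper_width: 0.0401
grasp_force: 3.8
```

Call:
send_rows([
  [0, 0, 0, -0.001, 0.008, 0, -0.13],
  [0, 0, 0, -0.003, 0.025, 0, -0.13],
  [0, 0, 0, -0.004, 0.035, 0.03, -0.13],
  [0, 0, 0, -0.004, 0.035, 0.065, -0.13],
  [0, 0, 0, -0.004, 0.035, 0.1, -0.13],
  [0, 0, -7, -0.04, 0.03, 0.1, 0.2],
  [0, 0, -14, -0.07, 0.02, 0.1, 0.5],
  [0, 0, -21, -0.1, 0.01, 0.1, 1],
  [0, 0, -28, -0.13, -0.01, 0.1, 1],
  [0, 0, -35, -0.16, -0.03, 0.1, 1],
  [0, 0, -42, -0.19, -0.05, 0.1, 1],
  [0, 0, -49, -0.22, -0.07, 0.1, 1],
  [0, 0, -56, -0.22, -0.09, 0.1, 1],
  [0, 0, -63, -0.22, -0.095, 0.1, 1],
  [0, 0, -70, -0.22, -0.095, 0.1, 1],
  [0, 0, -77, -0.22, -0.095, 0.1, 1],
  [0, 0, -84, -0.22, -0.095, 0.1, 1],
  [0, 0, -90, -0.22, -0.095, 0.1, 1],
  [0, 0, -90, -0.22, -0.095, 0.1, 1],
])

```text
t: 11.08
tool_pos: [0.4104, -0.0894, 0.1125]
ee_rot: [0.999, 0.054, -0.0, 0.001]
ft_force: [0.4, -0.2, -0.5]
gripper_width: 0.092
grasp_force: 0.0
```

```bash
python3 - <<'E'
from m import *
board((160,300,270,400))
E
python3 -c "
import cv2;i=cv2.imread('pics/last.png')[140:300,170:430];cv2.imwrite('pics/t2.png',cv2.resize(i,None,fx=3,fy=3,interpolation=2))"
```

```text
board 642.5704345703125 -76.96022033691406 80.96497344970703 150.822265625 yaw 6.516946792602539 fence frame [ -64.76995669 -115.69357371] gap fence 9.769956685616208
```

View pics/t2.png

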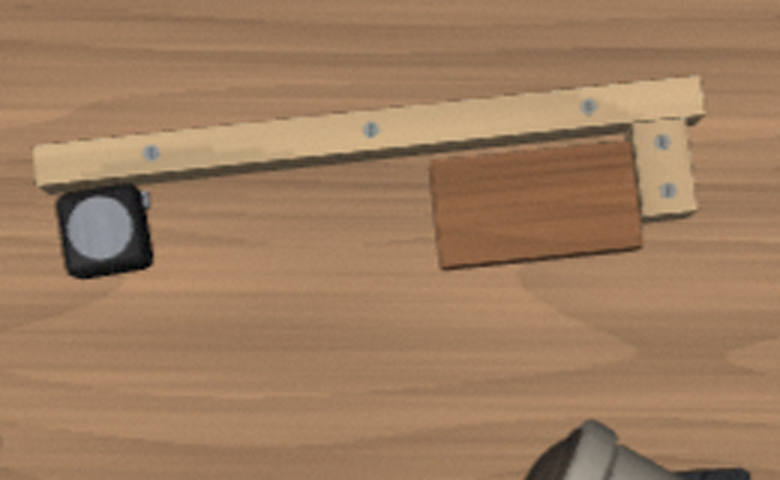

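The board is square and tight to the stop at (640,190), with a gap of about 9 mm to the fence. Next I push it into the fence.

Call:
send_rows([
  [0, 0, 0.5, 0.04, 0.001, 0, 1],
  [0, 0, 0.5, 0.08, 0.002, 0, 1],
  [0, 0, 0.5, 0.12, 0.003, 0, 1],
  [0, 0, 0.5, 0.157, 0.0034, 0, 1],
  [0, 0, 0.5, 0.157, 0.0034, 0, 1],
  [0, 0, 0.5, 0.157, 0.0034, -0.03, 1],
  [0, 0, 0.5, 0.157, 0.0034, -0.06, 1],
  [0, 0, 0.5, 0.157, 0.0034, -0.085, 1],
  [0, 0, 0.5, 0.157, 0.0034, -0.1, 1],
  [0, 0, 0.5, 0.157, 0.0034, -0.1, 1],
  [0, 0, 0.5, 0.163, 0.004, -0.1, 1],
  [0, 0, 0.5, 0.169, 0.0046, -0.1, 1],
  [0, 0, 0.5, 0.175, 0.0052, -0.1, 1],
  [0, 0, 0.5, 0.18, 0.0057, -0.1, 1],
  [0, 0, 0.5, 0.184, 0.006, -0.1, 1],
  [0, 0, 0.5, 0.187, 0.0063, -0.1, 1],
  [0, 0, 0.5, 0.189, 0.0065, -0.1, 1],
  [0, 0, 0.5, 0.189, 0.0065, -0.1, 1],
])

```text
t: 12.63
tool_pos: [0.6, -0.0824, 0.0128]
ee_rot: [0.998, 0.06, 0.0, 0.0]
ft_force: [-1.3, 0.3, 1.5]
gripper_width: 0.0919
grasp_force: 1.0
```

Call:
send_rows([
  [0, 0, 0, 0.001, 0.0001, 0, 1],
  [0, 0, 0, 0.002, 0.0002, 0, 1],
  [0, 0, 0, 0.003, 0.0003, 0, 1],
  [0, 0, 0, 0.003, 0.0003, 0, 1],
])

```text
t: 12.97
tool_pos: [0.6014, -0.0821, 0.0125]
ee_rot: [0.998, 0.06, -0.002, -0.0]
ft_force: [-7.7, -1.2, 7.2]
gripper_width: 0.0915
grasp_force: 4.2
```

Contact with the fence. I'll press 1 mm more, then withdraw and check.

Call:
send_rows([
  [0, 0, 0, 0.001, 0.0001, 0, 1],
  [0, 0, 0, 0.001, 0.0001, 0, 1],
  [0, 0, 0, -0.003, -0.0003, 0, 1],
  [0, 0, 0, -0.01, -0.001, 0, 1],
  [0, 0, 0, -0.03, -0.003, 0, 1],
  [0, 0, 0, -0.045, -0.005, 0.02, 1],
  [0, 0, 0, -0.06, -0.005, 0.05, 1],
  [0, 0, 0, -0.08, -0.005, 0.08, 1],
  [0, 0, 0, -0.12, -0.005, 0.1, 1],
  [0, 0, 0, -0.16, -0.005, 0.1, 1],
  [0, 0, 0, -0.19, -0.005, 0.1, 1],
  [0, 0, 0, -0.19, -0.005, 0.1, 1],
  [0, 0, 0, -0.19, -0.005, 0.1, 1],
])

```text
t: 14.05
tool_pos: [0.4119, -0.0868, 0.1124]
ee_rot: [0.998, 0.059, 0.001, 0.0]
ft_force: [-0.1, 0.1, 0.4]
gripper_width: 0.0921
grasp_force: 0.0
```

```bash
python3 - <<'E'
from m import *
board((160,300,270,400))
E
python3 -c "
import cv2;i=cv2.imread('pics/last.png')[150:250,280:420];cv2.imwrite('pics/t3.png',cv2.resize(i,None,fx=5.5,fy=5.5,interpolation=2))"
```

```text
board 652.0725708007812 -74.49899291992188 81.3587646484375 156.51918029785156 yaw 6.806622505187988 fence frame [ -55.04556066 -114.35777612] gap fence 0.04556065668880649
```

View pics/t3.png

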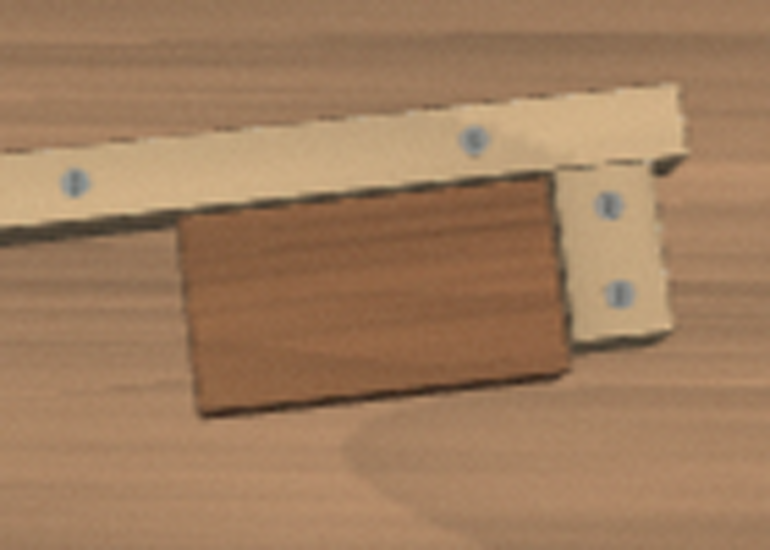

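```bash
cat > e.py <<'E'
from m import *
c=eyes.read_camera("top");P,m=brown(c);t=np.radians(6.7)
d=P*1000-[693.4,45.5,0];xf=d[...,0]*np.cos(t)+d[...,1]*np.sin(t);yf=-d[...,0]*np.sin(t)+d[...,1]*np.cos(t)
m&=box(160,300,270,400)
for lo,hi in((-90,-75),(-75,-55),(-55,-35)):
    k=m&(xf>lo)&(xf<hi);print(lo,hi,"yf",np.percentile(yf[k],[.5,99.5]))
for lo,hi in((-185,-150),(-135,-95),(-85,-50)):
    k=m&(yf>lo)&(yf<hi);print(lo,hi,"xf",np.percentile(xf[k],[.5,99.5]))
E
python3 e.py
```

```text
-90 -75 yf [-221.61306538  -39.99221058]
-75 -55 yf [-189.54588496  -40.36456585]
-55 -35 yf [-190.57339948  -40.16632443]
-185 -150 xf [-94.86870649 -14.82458885]
-135 -95 xf [-95.26238197 -14.90444649]
-85 -50 xf [-95.35928816 -15.21749761]
```

The +y end sits at −40.2 mm in the fence frame, the same as when it was pressed against the stop. The board fills −95 to −15 mm in x, so it is seated on both faces.

```bash
python3 -c "
from rig import finish_job
print(finish_job())"
```

```text
the job is handed in; nothing more can be done
None
```

The board is in the corner, its long edge flat on the fence and its end against the stop. The hand is clear, the tape, glue and screwdriver were left alone, and I handed the job in at about 14 s; no verdict came back.

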